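Isolate the stainer's belt drive and hold its tensioner back

TASK

A new belt is about to go on the uncovered drive of the slide stainer. First switch the power off by turning the isolator's bar handle a full quarter turn anticlockwise seen from above, until it lies across its box; only then push the sprung tensioner arm back by its upright post, away from the two pulleys, well past the click of its ratchet, and finish while holding it there, because the spring throws it forward again as soon as it is let go. Leave all the other things on the bench where they are.

Things in the scene. Friction and masses are not known exactly. Their poses are not given: they have to be found in the camera images.
- isolator_box: rotary isolator: grey box 120 (x) x 85 (y) x 52 mm tall, fixed to the bench, with a black bar handle on top, turning about a vertical axis through the middle of the box. Origin under the centre of the box, x along its long side, z up. Its place, side of the bench and yaw vary.
- handle_top (a point): middle of the top face of the isolator's bar handle, on its turning axis, 94 mm above the bench. The bar is 14 mm wide and 30 mm tall (from 64 to 94 mm above the bench); it reaches 35 mm from the axis at its pointer end (small white mark) and 27 mm at the other. The point's x axis points along the bar to the pointer end and turns with it.
- isolator (a joint): angle of the isolator handle, rad: 0 = on (bar along the box's long side, pointer to the box's +x), 1.571 = off (bar across the box, pointer to the box's +y). It grows anticlockwise seen from above. Sprung over-centre: short of 0.79 it snaps back to on, beyond it snaps to off when let go; takes about 0.12 N m.
- drive: uncovered belt drive fixed to the bench: grey-painted base plate 200 (x) x 250 (y) mm, top 14 mm above the bench, carrying two upright pulleys on its -x half (tops 40 mm above the bench, at x,y = -60,+99 and -52,-88 mm, radii 17 and 30 mm), a white motor block (55 x 55 mm at +77,+92, top 51 mm) and the tensioner arm. Origin on the bench 10 mm to the -x side of the plate's centre, z up. Its place, side of the bench and yaw vary.
- tension_arm: the swinging steel tensioner arm, 18 mm wide, 110 mm from pivot to post, 22 to 30 mm above the bench, with a white idler roller (26 mm across, top 48 mm above the bench) 62 mm from the pivot and the post at its end. Origin at the pivot.
- pivot_axis (a point): vertical pivot axis of the tensioner arm, 22 mm above the bench, at x,y = 0,-60 mm in the drive's frame; its axes are the drive's.
- post_top (a point): centre of the top of the black upright post at the arm's free end, 85 mm above the bench: a round post 16 mm across, standing free from 30 to 85 mm above the bench, to push or pinch. At rest it is at x,y = -33,+45 mm in the drive's frame; pushed back it moves in an arc of radius 110 mm about pivot_axis towards the drive's +x (clockwise from above).
- tensioner (a joint): angle of the tensioner arm, rad: 0 = at rest against its front stop, growing as it is pushed back; rear stop at 0.75. At the post it takes about 8 N to start, about 13 N at 0.3, then gives way at the click at 0.40 where the sprung pawl tips over the tooth on the arm: only about 6 N at 0.52 to 0.6 and about 9 N near the rear stop. The pawl does not lock: let go, the arm springs back to 0.
- slide_box: bystander: closed white plastic slide box, 85 x 100 x 34 mm; origin under its centre
- spare_pulley: bystander: loose spare aluminium pulley, 52 mm across, 20 mm tall, lying flat; origin under its centre
- screwdriver: bystander: screwdriver, 170 mm long, lying between the robot and the belt drive; origin under its middle
- specimen_jar: bystander: closed jar with white cap, 56 mm across, 70 mm tall; origin under its centre
- petri_dish: bystander: clear flat dish, 92 mm across, 16 mm tall; origin under its centre
- beaker: bystander: empty glass beaker, 68 mm across, 90 mm tall; origin under its centre
There are look-alikes about, which are no part of the job. Leave any yellow look-alike of the isolator_box alone.

How it is judged:
By the outcome, as a careful person would: the job done as asked, in the order asked, and still so for the second after the job is handed in, while the arm keeps its last pose, push and grip.
It also fails if it takes over 51 s, if anything falls off the work surface, if the arm or the gripper's body presses on something with over 40 N, if the wrist force passes 120 N, or if a joint passes its speed limit or range.

ROBOT

A 6-joint arm with a two-finger parallel gripper is mounted at the origin on the work surface. World frame = base frame: x ahead of the robot, y to its left, z up, the work surface at z = 0. Lengths are in m, angles in degrees, forces in N, time in s.
With the tool pointing down it reaches from about 0.25 to 0.725 m from the base axis. Payload 9.7 kg.
Tool frame: the origin (TCP) lies midway between the tips of the shut fingers; the grasp point (between the pads) lies 19 mm behind it; y points along the fingers, x is the direction in which the jaws open and shut, and the axes are right-handed (so a half turn about y gives the same grasp; the last joint's range is limited). The gripper opens to 85 mm and grips with 20 to 120 N. Pads are 22 mm wide; open, the fingers measure 114 mm over their backs; the gripper's body (76 mm by 85 mm) begins 54 mm behind the grasp point. The pads swing forward as they close: fully open they stand 13 mm farther back than shut.
Start: joints at [63.14, 4.979, 10.078, 95.1, 0, 90], TCP at [0.248, 0.491, 0.231] pointing down, gripper open.
Joint ranges: [-179.16, 179.16], [-48.56, 103.87], [-65.8, 70.77], [-126.05, 130.52], [-82.76, 87.17], [-180, 180]. Speed limits (degrees/s): [127.2, 127.2, 147.25, 180, 180, 180].

INTERFACE

Orientations are given as [roll, pitch, yaw] about the fixed x, y, z axes, in that order (R = Rz(yaw) Ry(pitch) Rx(roll)).
In Python, from workcell import get_obs, camera, job_done gives the robot as it stands.
- The arm moves only by the tool play_rows, never from a script. Its argument "moves" is a list of rows, each a list of 3 entries, a list of its own where there are three numbers: the turn, a rotation vector about the tool's x, y, z in degrees, then the shift along the tool's x, y, z in m, then the opening in per cent of the stroke, from 0 (shut) to 100 (fully open). A call has exactly 5 rows; each row is the pose to reach, as a shift and turn from the pose commanded when the call began, along the tool's axes at that moment; what a row does not reach only later rows make up. A row lasts 1/10 s, in which the tool goes at most 50 mm and 8.59 degrees, less where a joint would pass 70% of its speed; a pose out of reach is approached as far as the arm can. A call with a gripper value outside its range is refused whole. The fingers move at their own pace and stop on an object; "grip_force" is the grip in N (left out, the last holds). Time passes only in rows, so rows that repeat a pose let the fingers close, or fill a call up. It gives the time, the measured TCP pose, the force and the opening at its end, in the units of the state.
- get_obs(): the state, without advancing time (a new reading comes with each control period).
- camera(name): name is "side" or "top"; returns a dict with "img" (480x640x3 uint8, red, green, blue), "fov_y" (degrees; the focal length in pixels is half the picture's height over the tangent of half this angle, whatever the lens; pixels are square), "cx", "cy" (the principal point, pixels), "world_from_camera" (4x4, takes a point from camera to world coordinates). Camera axes: x right, y up, looking along -z (the intrinsics and any distortion apply to the point x, -y, -z); pixel columns grow to the right and rows downward; lengths in m; the calibration is good to about 2 mm. A picture is of the moment at which its call begins. There is no depth.
- job_done(): hands the job in, once; it reports no verdict.
The state is a dict: "time": time; "q": joint angles; "qd": joint speeds; "joint_efforts": joint torques, N m; "ee_pos": TCP position; "tcp_rot": TCP orientation; "wrist_force": force on the tool from outside, world axes, zero at the start; "torque": the same for the moment, N m; "opening": finger opening in m.
Only numpy, scipy, OpenCV 4.12 (cv2) and the standard library are available. Lean on these libraries where they do the work, as an engineer would, in place of code of your own. Each camera call takes 0.05 s, during which the arm holds its last target.

## Working session

There is one attempt and no reset: what is moved stays moved. The work goes in short steps, Python scripts to look and compute and a tool call to move; the robot and the scene stay as the last step left them, time stands still between calls to the robot, and variables do not carry over. Pictures are saved under pics/ and viewed, and the job is handed in when it is done.

Besides the shell and the picture viewer there is one more tool, called after "Call:" by a JSON object that holds its "fn" and its "kwargs", one argument or row to a line. play_rows: Moves the arm, as the interface text tells. Its arguments: {"type":"object","properties":{"moves":{"type":"array"},"grip_force":{"type":"number"}},"required":["moves"]}

```bash
mkdir -p pics; ls
python3 - <<'E'
from workcell import get_obs, camera
import cv2,numpy as np
o=get_obs();print(o)
for n in("top","side"):
    c=camera(n);cv2.imwrite(f"pics/{n}0.png",c["img"][:,:,::-1]);np.save(f"pics/{n}0.npy",c,allow_pickle=True)
    print(n,c["fov_y"],c["cx"],c["cy"],c["world_from_camera"],[k for k in c])
E
```

```text
pics
{'time': 0.0, 'q': array([ 6.31415633e+01,  5.01068304e+00,  1.00348596e+01,  9.50996286e+01,
       -7.50984810e-04,  8.99977765e+01]), 'qd': array([-0.07359987,  0.09124637, -0.00713312,  0.06905185,  0.06858212,
       -0.02618873]), 'joint_efforts': array([ 2.64500068e-04, -5.20389569e+01,  4.64802825e+01,  1.61802757e-02,
        1.24253742e-05, -2.45913600e-05]), 'ee_pos': array([0.24838354, 0.49046394, 0.2305907 ]), 'tcp_rot': array([-9.00007481e+01,  7.54520712e-02,  6.31437869e+01]), 'wrist_force': array([-0.31383475, -0.87093563, -0.13066907]), 'torque': array([ 0.02832099, -0.00557295,  0.01083261]), 'opening': 0.08541037338031078}
top 51.4050498873518 325.76161222719026 240.3063170826036 [[-0.01691667  0.99504499 -0.09797597  0.48885956]
 [-0.99978323 -0.01802351 -0.01042299  0.03182818]
 [-0.01213721  0.09777841  0.9951342   1.13623982]
 [ 0.          0.          0.          1.        ]] ['img', 'fov_y', 'cx', 'cy', 'world_from_camera']
side 54.754810545449864 308.33832516752074 240.91073436236923 [[-0.97307421  0.16683203 -0.1590398   0.438452  ]
 [-0.22984479 -0.75401498  0.61533144  0.58156674]
 [-0.01726139  0.63531762  0.77205801  0.78603488]
 [ 0.          0.          0.          1.        ]] ['img', 'fov_y', 'cx', 'cy', 'world_from_camera']
```

View pics/top0.png

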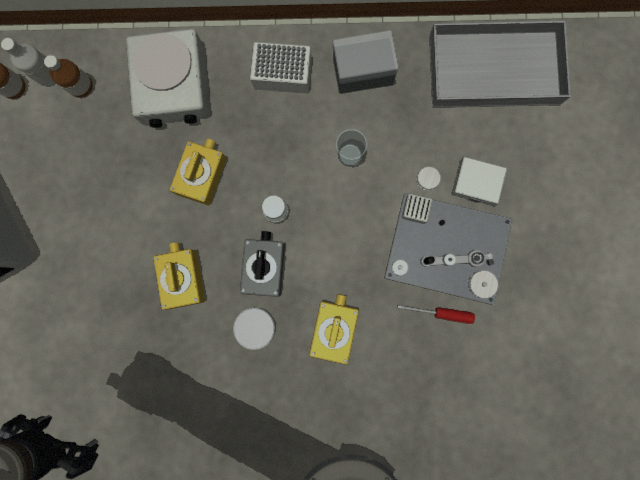

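View pics/side0.png

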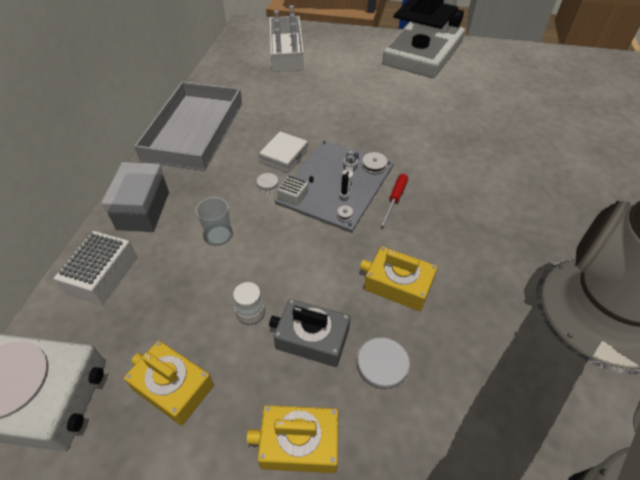

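Candidates for the isolator (top view): grey box with a black bar at (263,266). The yellow look-alikes are at (196,171), (177,278) and (334,331). For the post: the black round at (428,260), or a small black stub at (442,223). I'll take the grey box, and the black post on the arm at (428,260). A close crop comes next.

```bash
cat > h.py <<'E'
import numpy as np,cv2
def load(p): return np.load(p,allow_pickle=True).item()
def ray(c,u,v):
    f=240/np.tan(np.radians(c["fov_y"])/2)
    d=np.array([(u-c["cx"])/f,-(v-c["cy"])/f,-1]);T=c["world_from_camera"]
    return T[:3,3],T[:3,:3]@d
def on(c,u,v,z):
    o,d=ray(c,u,v);return o+d*(z-o[2])/d[2]
def proj(c,p):
    T=c["world_from_camera"];q=T[:3,:3].T@(np.array(p)-T[:3,3]);f=240/np.tan(np.radians(c["fov_y"])/2)
    return np.array([c["cx"]+f*q[0]/-q[2],c["cy"]-f*q[1]/-q[2]])
E
python3 - <<'E'
from h import *
for n,b1,b2 in(("top",(225,220,80,80),(380,185,140,125)),("side",(265,290,90,80),(270,135,130,100))):
    c=load(f"pics/{n}0.npy");im=c["img"][:,:,::-1]
    A=[]
    for i,b in enumerate((b1,b2)):
        x,y,w,h=b;s=400/w
        cr=cv2.resize(im[y:y+h,x:x+w],None,fx=s,fy=s,interpolation=cv2.INTER_CUBIC);A.append(cr)
    H=max(a.shape[0] for a in A)
    cv2.imwrite(f"pics/{n}crop.png",np.hstack([cv2.copyMakeBorder(a,0,H-a.shape[0],0,0,0) for a in A]))
E
```

```text
(no output)
```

View pics/topcrop.png

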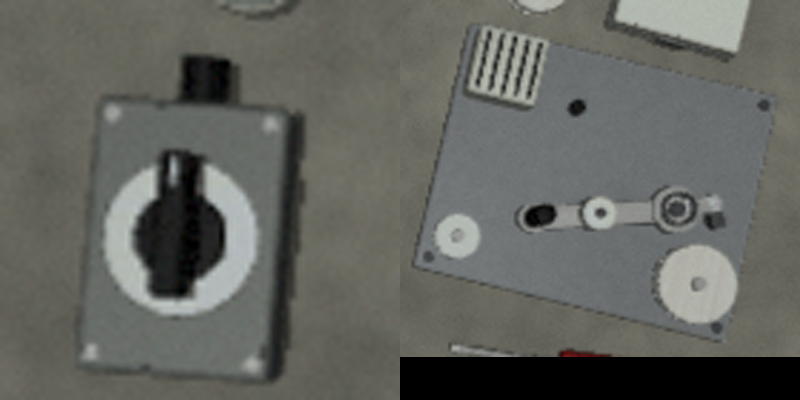

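View pics/sidecrop.png

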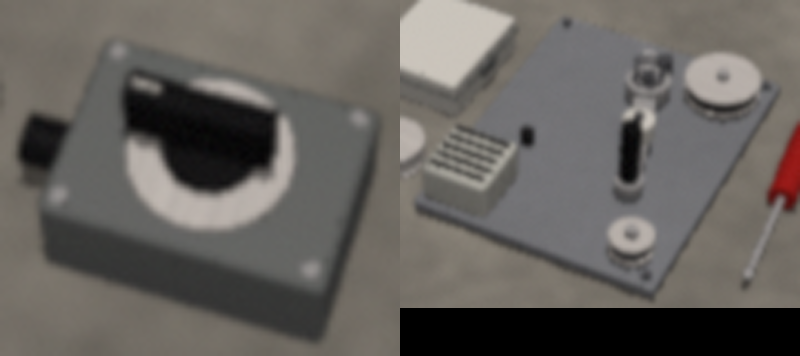

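Run:
```python
from h import *
np.set_printoptions(precision=4,suppress=True)
t=load("pics/top0.npy");s=load("pics/side0.npy")
def cen(c,u,v,r=3,dark=False):
    g=cv2.cvtColor(c["img"],cv2.COLOR_RGB2GRAY).astype(float);u0,v0=int(round(u)),int(round(v))
    p=g[v0-r:v0+r+1,u0-r:u0+r+1];w=np.clip(p-np.median(p)-8,0,None)
    yy,xx=np.mgrid[v0-r:v0+r+1,u0-r:u0+r+1];return (w*xx).sum()/w.sum(),(w*yy).sum()/w.sum()
S=lambda L,k,x0,y0:[((a+.5)/k+x0-.5,(b+.5)/k+y0-.5) for a,b in L]
ts=[cen(t,*p) for p in S([(112,113),(271,123),(90,352),(253,365)],5,225,220)]
ss=[cen(s,*p) for p in S([(118,50),(360,118),(58,195),(311,270)],400/90,265,290)]
T=np.array([on(t,*p,.052) for p in ts]);print("top screws",T[:,:2],T.mean(0))
Q=np.array([on(s,*p,.052) for p in ss]);print("side screws",Q[:,:2],Q.mean(0))
d=(T[0]+T[1]-T[2]-T[3])/2;print("yaw",np.degrees(np.arctan2(d[1],d[0])),np.linalg.norm(d),np.linalg.norm(T[0]-T[1]))
# bar ends top: crop
b=[on(t,*p,.094) for p in S([(182,152),(173,297)],5,225,220)];e=b[0]-b[1];print("bar",b,np.linalg.norm(e),np.degrees(np.arctan2(e[1],e[0])))
# drive plate
pc=np.array([on(t,*p,.014) for p in S([(468-400,25),(775-400,95),(727-400,340),(415-400,265)],400/140,380,185)])
print("plate",pc[:,:2],[np.linalg.norm(pc[i]-pc[(i+1)%4]) for i in range(4)])
# edges: long side 250 = y. corner0 (motor, +x+y), corner1 (+x,-y), corner2(-x,-y), 3 (-x,+y)
y=(pc[0]+pc[3]-pc[1]-pc[2]);y/=np.linalg.norm(y);x=(pc[0]+pc[1]-pc[2]-pc[3]);x/=np.linalg.norm(x)
yaw=np.arctan2(x[1],x[0]);print("yaws",np.degrees(yaw),np.degrees(np.arctan2(y[1],y[0]))-90)
a=(yaw+np.arctan2(y[1],y[0])-np.pi/2)/2
R=lambda a:np.array([[np.cos(a),-np.sin(a)],[np.sin(a),np.cos(a)]])
O=pc.mean(0)[:2]-R(a)@[.01,0];print("origin",O,np.degrees(a))
for nm,l,z in (("post",(-.033,.045),.085),("pivot",(0,-.06),.03),("pul1",(-.06,.099),.04),("pul2",(-.052,-.088),.04),("motor",(.077,.092),.051)):
    w=np.r_[O+R(a)@l,z];pt,ps=proj(t,w),proj(s,w);print(nm,w,"top",pt,"crop",(pt-[380,185])*400/140+[400,0],"sidecrop",(ps-[270,135])*400/130+[400,0])
```

```text
top screws [[0.5947 0.2154]
 [0.5885 0.1463]
 [0.4907 0.225 ]
 [0.4842 0.1555]] [0.5395 0.1855 0.052 ]
side screws [[0.5877 0.1439]
 [0.4839 0.1535]
 [0.5939 0.2138]
 [0.49   0.2231]] [0.5389 0.1836 0.052 ]
yaw -5.140788726209918 0.10453801156040372 0.06932981481087201
bar [array([0.5735, 0.1791, 0.094 ]), array([0.5128, 0.1831, 0.094 ])] 0.060796061439499456 -3.790222177150873
plate [[ 0.7035 -0.1353]
 [ 0.6426 -0.376 ]
 [ 0.4509 -0.3285]
 [ 0.5133 -0.0876]] [np.float64(0.24826030865027085), np.float64(0.1974640522954032), np.float64(0.24886493146129743), np.float64(0.19599620443507873)]
yaws -13.981097953562607 -14.354643242738248
origin [ 0.5679 -0.2294] -14.167870598150428
post [ 0.5469 -0.1777  0.085 ] top [430.8723 259.9034] crop [545.3495 214.0096] sidecrop [630.6897 123.9889]
pivot [ 0.5532 -0.2876  0.03  ] top [475.5904 257.6457] crop [673.1155 207.5592] sidecrop [644.8627  82.2969]
pul1 [ 0.5339 -0.1187  0.04  ] top [400.1048 267.4829] crop [457.4422 235.6653] sidecrop [630.8585 228.2142]
pul2 [ 0.4959 -0.302   0.04  ] top [484.7491 283.4435] crop [699.2833 281.267 ] sidecrop [720.1284  70.8886]
motor [ 0.6651 -0.1591  0.051 ] top [417.2861 207.2266] crop [506.5317  63.5047] sidecrop [467.3521 151.8565]
```

Checks: screw spacing is 104.5 × 69.3 mm and the two views agree to 2 mm. The plate measures 248 × 197 mm (nominal 250 × 200). The post and pivot, projected from the plate pose, land on the seen post and pivot. So the axis is at (0.539, 0.184), box yaw is −5° with the pointer along +x (on), and the post is at about (0.547, −0.178). I'll move above the isolator.

Call:
{"fn": "play_rows", "kwargs": {
  "moves": [
    [[0,-8,0],[-0.05,0.02,-0.14],100],
    [[0,-16,0],[-0.1,0.04,-0.28],100],
    [[0,-22,0],[-0.142,0.07,-0.398],100],
    [[0,-22,0],[-0.142,0.07,-0.398],100],
    [[0,-22,0],[-0.142,0.07,-0.398],100]
  ],
  "grip_force": 40
}}

```text
time: 0.6
ee_pos: [0.4161, 0.3134, 0.1922]
tcp_rot: [-90.0, 0.0, 85.2]
wrist_force: [0.4, 0.6, 0.2]
opening: 0.0856
```

Run:
```python
from workcell import get_obs
o=get_obs();print({k:o[k].round(3) for k in("q","ee_pos","tcp_rot")})
```

```text
{'q': array([3.6987e+01, 3.6400e-01, 9.5500e-01, 9.0602e+01, 1.0000e-03,
       4.1812e+01]), 'ee_pos': array([0.416, 0.313, 0.192]), 'tcp_rot': array([-8.9991e+01,  7.0000e-03,  8.5175e+01])}
```

Call:
{"fn": "play_rows", "kwargs": {
  "moves": [
    [[0,0,0],[-0.118,0.032,-0.134],100],
    [[0,0,0],[-0.118,0.032,-0.134],100],
    [[0,0,0],[-0.118,0.032,-0.134],100],
    [[0,0,0],[-0.118,0.032,-0.134],100],
    [[0,0,0],[-0.118,0.032,-0.134],100]
  ]
}}

```text
time: 1.1
ee_pos: [0.5403, 0.183, 0.1589]
tcp_rot: [-89.9, 0.1, 84.9]
wrist_force: [-0.5, 0.6, -0.2]
opening: 0.0854
```

Run:
```python
from workcell import get_obs,camera
import cv2,numpy as np
for n in("top","side"):
    c=camera(n);cv2.imwrite(f"pics/{n}1.png",c["img"][:,:,::-1]);np.save(f"pics/{n}1.npy",c,allow_pickle=True)
o=get_obs();print({k:o[k].round(4) for k in("q","ee_pos","tcp_rot")})
a=[cv2.imread(f"pics/{n}1.png") for n in("top","side")]
cv2.imwrite("pics/c1.png",np.hstack([cv2.resize(a[0][180:340,180:340],(400,400)),cv2.resize(a[1][220:380,230:390],(400,400))]))
```

```text
{'q': array([1.89967e+01, 6.90740e+00, 4.28960e+00, 8.74654e+01, 1.24000e-02,
       2.39487e+01]), 'ee_pos': array([0.5388, 0.1855, 0.1601]), 'tcp_rot': array([-8.9919e+01,  2.2500e-02,  8.5048e+01])}
```

View pics/c1.png

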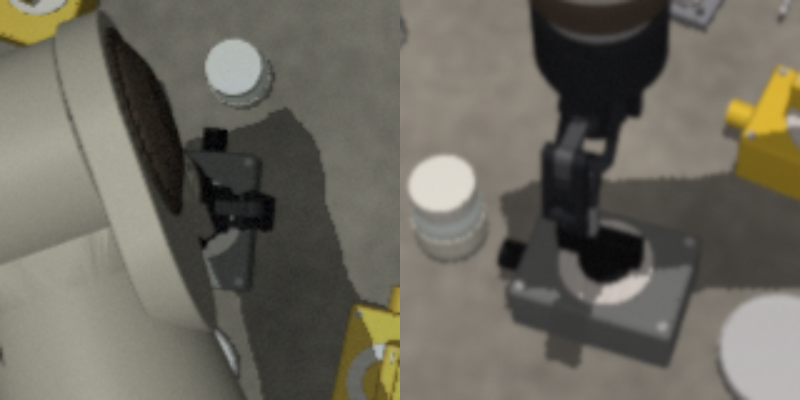

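The gripper is above the grey box in both views, jaws across the bar. The jar at about (270,208) in the top view is clear. Descending 94 mm.

Call:
{"fn": "play_rows", "kwargs": {
  "moves": [
    [[0,0,0],[-0.001,0.03,0],100],
    [[0,0,0],[-0.001,0.06,0],100],
    [[0,0,0],[-0.001,0.08,0],100],
    [[0,0,0],[-0.001,0.094,0],100],
    [[0,0,0],[-0.001,0.094,0],100]
  ]
}}

```text
time: 1.7
ee_pos: [0.5373, 0.1857, 0.0653]
tcp_rot: [-89.9, 0.1, 85.2]
wrist_force: [-0.7, 1.6, -0.0]
opening: 0.0854
```

Call:
{"fn": "play_rows", "kwargs": {
  "moves": [
    [[0,0,0],[0,0,0],30],
    [[0,0,0],[0,0,0],20],
    [[0,0,0],[0,0,0],0],
    [[0,0,0],[0,0,0],0],
    [[0,0,0],[0,0,0],0]
  ],
  "grip_force": 30
}}

```text
time: 2.2
ee_pos: [0.5389, 0.1853, 0.0673]
tcp_rot: [-90.0, -0.0, 85.1]
wrist_force: [-2.0, 2.4, 11.1]
opening: 0.0135
```

Call:
{"fn": "play_rows", "kwargs": {
  "moves": [
    [[0,0,0],[0,0,0],0],
    [[0,0,0],[0,0,0],0],
    [[0,0,0],[0,0,0],0],
    [[0,0,0],[0,0,0],0],
    [[0,0,0],[0,0,0],0]
  ]
}}

```text
time: 2.7
ee_pos: [0.539, 0.1853, 0.0673]
tcp_rot: [-90.0, -0.0, 85.1]
wrist_force: [-0.5, 0.1, 5.8]
opening: 0.0135
```

Call:
{"fn": "play_rows", "kwargs": {
  "moves": [
    [[0,-7,0],[0,0,0],0],
    [[0,-14,0],[0,0,0],0],
    [[0,-21,0],[0,0,0],0],
    [[0,-28,0],[0,0,0],0],
    [[0,-35,0],[0,0,0],0]
  ]
}}

```text
time: 3.2
ee_pos: [0.539, 0.1849, 0.0673]
tcp_rot: [-90.0, 0.0, 120.4]
wrist_force: [-0.0, -1.8, 5.2]
opening: 0.0137
```

Call:
{"fn": "play_rows", "kwargs": {
  "moves": [
    [[0,-7,0],[0,0,0],0],
    [[0,-14,0],[0,0,0],0],
    [[0,-21,0],[0,0,0],0],
    [[0,-28,0],[0,0,0],0],
    [[0,-35,0],[0,0,0],0]
  ]
}}

```text
time: 3.7
ee_pos: [0.5393, 0.1846, 0.0673]
tcp_rot: [-90.0, 0.1, 155.4]
wrist_force: [2.0, -3.9, 5.2]
opening: 0.0136
```

Call:
{"fn": "play_rows", "kwargs": {
  "moves": [
    [[0,-7,0],[0,0,0],0],
    [[0,-14,0],[0,0,0],0],
    [[0,-20,0],[0,0,0],0],
    [[0,-20,0],[0,0,0],0],
    [[0,-20,0],[0,0,0],0]
  ]
}}

```text
time: 4.2
ee_pos: [0.5396, 0.1845, 0.0673]
tcp_rot: [-90.0, 0.1, 175.0]
wrist_force: [3.9, -4.2, 4.8]
opening: 0.0139
```

Run:
```python
from workcell import get_obs
o=get_obs();print({k:o[k].round(3) for k in o if k!="time"})
```

```text
Traceback (most recent call last):
AttributeError: 'float' object has no attribute 'round'
```

Call:
{"fn": "play_rows", "kwargs": {
  "moves": [
    [[0,0,0],[0,0,0],50],
    [[0,0,0],[0,0,0],50],
    [[0,0,0],[0,0,0],50],
    [[0,0,0],[0,-0.03,0],50],
    [[0,0,0],[0,-0.07,0],50]
  ]
}}

```text
time: 4.7
ee_pos: [0.5372, 0.1849, 0.1352]
tcp_rot: [-89.9, -0.3, 175.1]
wrist_force: [1.1, -0.0, 1.4]
opening: 0.0427
```

Call:
{"fn": "play_rows", "kwargs": {
  "moves": [
    [[0,0,0],[0.0,-0.04,0],50],
    [[0,0,0],[0,-0.05,0.05],50],
    [[0,0,0],[0,-0.05,0.1],50],
    [[0,0,0],[0,-0.05,0.15],50],
    [[0,0,0],[0,-0.05,0.2],50]
  ]
}}

```text
time: 5.2
ee_pos: [0.5213, -0.0146, 0.1868]
tcp_rot: [-90.0, 0.0, 175.2]
wrist_force: [2.0, -1.2, 0.8]
opening: 0.0429
```

Run:
```python
from workcell import get_obs,camera
import cv2,numpy as np
for n in("top","side"):
    c=camera(n);cv2.imwrite(f"pics/{n}2.png",c["img"][:,:,::-1]);np.save(f"pics/{n}2.npy",c,allow_pickle=True)
o=get_obs();print({k:np.round(o[k],4) for k in("q","ee_pos","tcp_rot")})
a=[cv2.imread(f"pics/{n}2.png") for n in("top","side")]
cv2.imwrite("pics/c2.png",np.hstack([cv2.resize(a[0],(400,300)),cv2.resize(a[1][220:400,230:470],(400,300))]))
```

```text
{'q': array([-1.92800e+00,  3.63600e-01,  3.58000e-01,  9.00025e+01,
       -5.85000e-02, -8.67309e+01]), 'ee_pos': array([ 0.5211, -0.0178,  0.1868]), 'tcp_rot': array([-8.994110e+01, -4.800000e-03,  1.748029e+02])}
```

View pics/c2.png

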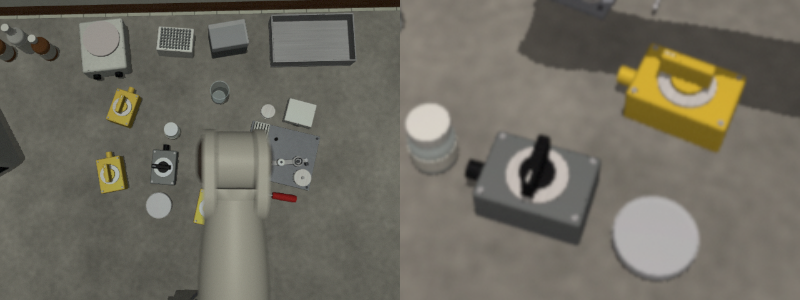

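The side view shows the handle across its box with the white mark toward the box's +y side. I'll confirm that in a crop and move over the post meanwhile.

Call:
{"fn": "play_rows", "kwargs": {
  "moves": [
    [[0,-4,0],[-0.01,0,0.04],60],
    [[0,-8.5,0],[-0.02,0,0.08],60],
    [[0,-8.5,0],[-0.03,0.0,0.12],60],
    [[0,-8.5,0],[-0.04,0.01,0.157],60],
    [[0,-8.5,0],[-0.04,0.03,0.157],60]
  ]
}}

```text
time: 5.8
ee_pos: [0.5494, -0.1765, 0.157]
tcp_rot: [-89.9, 0.1, -176.6]
wrist_force: [0.1, 0.6, 0.1]
opening: 0.0511
```

Run:
```python
from workcell import get_obs,camera
import cv2,numpy as np
from h import *
for n in("top","side"):
    c=camera(n);cv2.imwrite(f"pics/{n}3.png",c["img"][:,:,::-1]);np.save(f"pics/{n}3.npy",c,allow_pickle=True)
o=get_obs();print({k:np.round(o[k],4) for k in("q","ee_pos","tcp_rot")})
a=[cv2.imread(f"pics/{n}3.png") for n in("top","side")]
cv2.imwrite("pics/c3.png",np.hstack([cv2.resize(a[0][220:310,215:305],(400,400),interpolation=2),cv2.resize(a[1][120:270,250:400],(400,400),interpolation=2)]))
```

```text
{'q': array([-1.75633e+01,  7.67760e+00,  4.43740e+00,  8.70377e+01,
        1.83000e-02, -1.11098e+02]), 'ee_pos': array([ 0.5473, -0.1731,  0.1538]), 'tcp_rot': array([ -90.1171,   -0.2527, -176.465 ])}
```

View pics/c3.png

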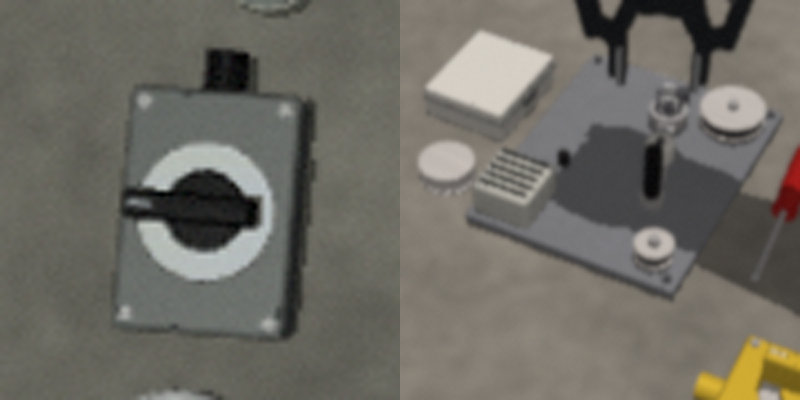

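The top crop shows the bar lying across the box, white mark on its left (+y) side, so the isolator is off. In the side crop the open fingers stand over the post. Descending onto the post.

Call:
{"fn": "play_rows", "kwargs": {
  "moves": [
    [[0,0,0],[0,0.03,0.002],60],
    [[0,0,0],[0,0.06,0.002],60],
    [[0,0,0],[0,0.085,0.002],60],
    [[0,0,0],[0,0.104,0.002],60],
    [[0,0,0],[0,0.104,0.002],60]
  ]
}}

```text
time: 6.4
ee_pos: [0.5473, -0.1734, 0.0508]
tcp_rot: [-90.1, -0.2, -176.3]
wrist_force: [-0.3, 0.4, -0.0]
opening: 0.0514
```

Call:
{"fn": "play_rows", "kwargs": {
  "moves": [
    [[0,0,0],[0,0,0],30],
    [[0,0,0],[0,0,0],15],
    [[0,0,0],[0,0,0],0],
    [[0,0,0],[0,0,0],0],
    [[0,0,0],[0,0,0],0]
  ],
  "grip_force": 40
}}

```text
time: 6.9
ee_pos: [0.5485, -0.1749, 0.0547]
tcp_rot: [-90.0, 0.0, -176.4]
wrist_force: [-6.9, 2.5, 8.3]
opening: 0.0146
```

Run:
```python
from workcell import get_obs,camera
import cv2,numpy as np
from h import *
c=camera("side")
o=get_obs();print({k:np.round(o[k],4) for k in("ee_pos","tcp_rot","wrist_force","opening")})
cv2.imwrite("pics/c4.png",cv2.resize(c["img"][120:270,250:400,::-1],(600,600),interpolation=2))
```

```text
{'ee_pos': array([ 0.5484, -0.1749,  0.0547]), 'tcp_rot': array([-8.99861e+01,  3.53000e-02, -1.76356e+02]), 'wrist_force': array([-5.6068,  1.3372,  7.3205]), 'opening': np.float64(0.015)}
```

View pics/c4.png

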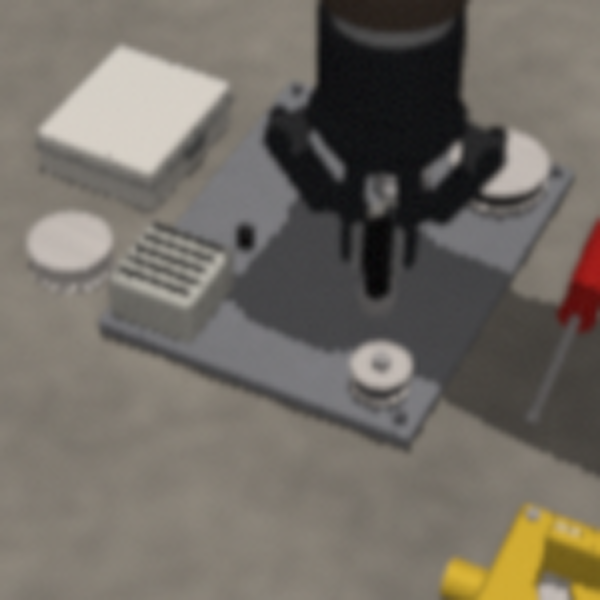

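The fingers straddle the post at about (375,255) in the 4x crop, but the gap looks wider than the reported 15 mm. I'll take another look to be sure.

Run:
```python
from workcell import get_obs,camera
import cv2,numpy as np
c=camera("side");d=camera("top")
o=get_obs();print({k:np.round(o[k],4) for k in("time","ee_pos","tcp_rot","wrist_force","opening")})
cv2.imwrite("pics/c5.png",np.hstack([cv2.resize(np.clip(c["img"][150:210,310:370,::-1].astype(float)*1.8,0,255),(400,400),interpolation=2),cv2.resize(np.clip(d["img"][200:320,370:490,::-1].astype(float)*1.8,0,255),(400,400),interpolation=2)]))
```

```text
{'time': np.float64(7.05), 'ee_pos': array([ 0.5484, -0.1749,  0.0547]), 'tcp_rot': array([-8.998770e+01,  3.420000e-02, -1.763557e+02]), 'wrist_force': array([-6.0125,  2.1793,  7.1736]), 'opening': np.float64(0.0147)}[ WARN:0@2.630] global loadsave.cpp:1063 imwrite_ Unsupported depth image for selected encoder is fallbacked to CV_8U.
```

View pics/c5.png

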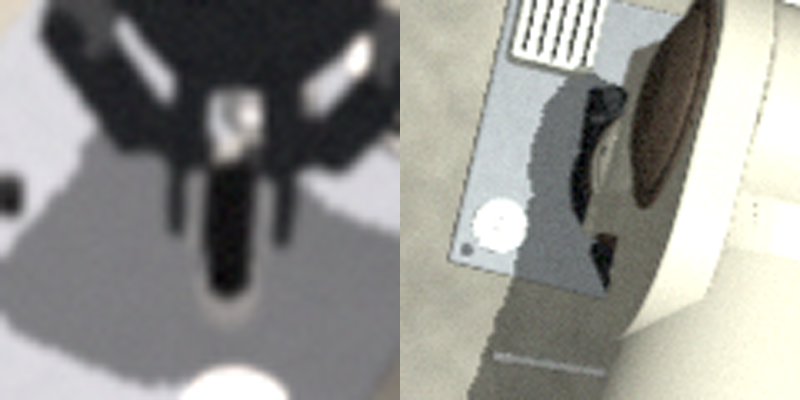

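Contact signs agree with a pinch: 14.7 mm opening on a 16 mm post, and a spring reaction of −6 N in x. I'll push along the arc in two halves and watch the force.

Call:
{"fn": "play_rows", "kwargs": {
  "moves": [
    [[0,4,0],[-0.008,0,0.0005],0],
    [[0,8,0],[-0.0157,0,0.0014],0],
    [[0,12,0],[-0.0234,0,0.003],0],
    [[0,16,0],[-0.031,0,0.005],0],
    [[0,20,0],[-0.0384,0,0.0076],0]
  ]
}}

```text
time: 7.55
ee_pos: [0.5867, -0.1799, 0.0547]
tcp_rot: [-90.0, -0.1, 163.5]
wrist_force: [-10.0, 2.5, 8.9]
opening: 0.0148
```

Run:
```python
from workcell import get_obs,camera
import cv2,numpy as np
c=camera("side")
o=get_obs();print({k:np.round(o[k],4) for k in("time","ee_pos","tcp_rot","wrist_force","torque","opening")})
cv2.imwrite("pics/c6.png",cv2.resize(np.clip(c["img"][120:240,270:390,::-1].astype(float)*1.8,0,255).astype(np.uint8),(600,600),interpolation=2))
```

```text
{'time': np.float64(7.6), 'ee_pos': array([ 0.5877, -0.1802,  0.0547]), 'tcp_rot': array([-8.998780e+01, -5.000000e-03,  1.632296e+02]), 'wrist_force': array([-11.2123,   3.186 ,   9.3724]), 'torque': array([0.6072, 2.0513, 0.0169]), 'opening': np.float64(0.0149)}
```

View pics/c6.png

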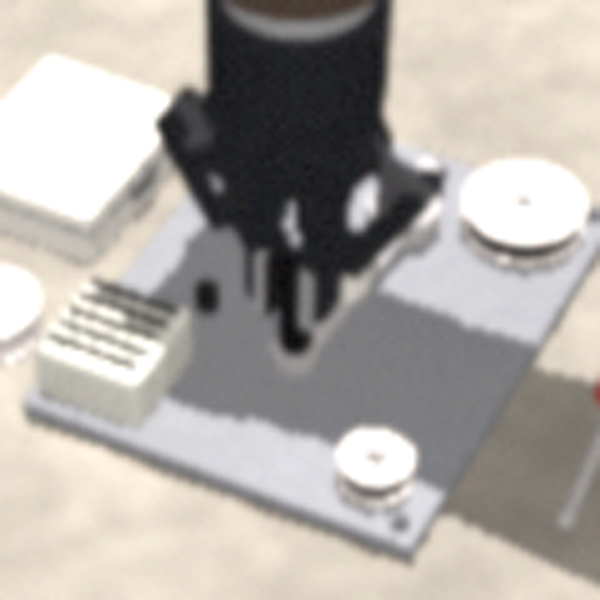

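The post follows the fingers, with about 12 N at 0.35 rad as described. Before the second half I'll check where the black stub, top (442,223), lies relative to the far finger.

Run:
```python
from h import *
t=load("pics/top0.npy");s=load("pics/side0.npy")
im=np.hstack([cv2.resize(t["img"][208:238,427:457,::-1],(400,400),interpolation=2),cv2.resize(s["img"][165:195,296:326,::-1],(400,400),interpolation=2)]);cv2.imwrite("pics/stub.png",im)
P=np.array([-0.0,0]);
for z in(.014,.03,.045,.06): print(z,on(t,442,222.5,z).round(4),on(s,311,179,z).round(4))
```

```text
0.014 [ 0.6351 -0.2201  0.014 ] [ 0.6359 -0.2243  0.014 ]
0.03 [ 0.633  -0.2166  0.03  ] [ 0.6318 -0.2076  0.03  ]
0.045 [ 0.631  -0.2132  0.045 ] [ 0.6279 -0.1919  0.045 ]
0.06 [ 0.6291 -0.2098  0.06  ] [ 0.6241 -0.1763  0.06  ]
```

View pics/stub.png

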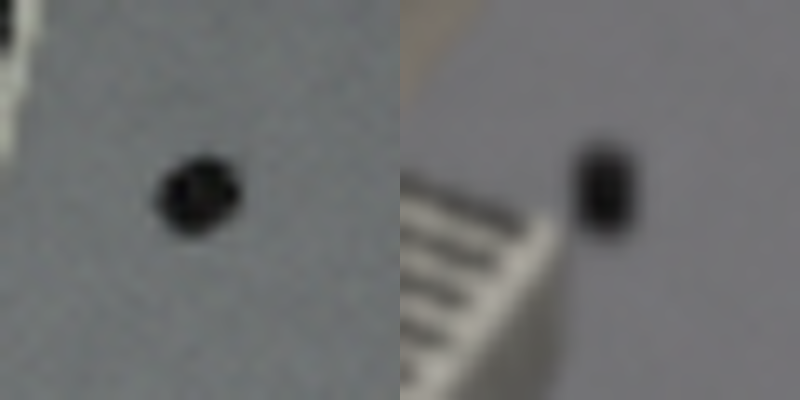

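The stub is only about 28 mm tall (the views meet at z≈0.02), below the fingertips. The motor corner at (0.632, −0.179) is also clear. Going on to about 0.65 rad.

Call:
{"fn": "play_rows", "kwargs": {
  "moves": [
    [[0,4,0],[-0.008,0,0.0005],0],
    [[0,8,0],[-0.0157,0,0.0014],0],
    [[0,12,0],[-0.0234,0,0.003],0],
    [[0,17,0],[-0.033,0,0.0056],0],
    [[0,17,0],[-0.033,0,0.0056],0]
  ]
}}

```text
time: 8.1
ee_pos: [0.6178, -0.1953, 0.0547]
tcp_rot: [-90.0, 0.0, 146.4]
wrist_force: [-7.6, 2.2, 7.4]
opening: 0.0145
```

Call:
{"fn": "play_rows", "kwargs": {
  "moves": [
    [[0,0,0],[0,0,0],0],
    [[0,0,0],[0,0,0],0],
    [[0,0,0],[0,0,0],0],
    [[0,0,0],[0,0,0],0],
    [[0,0,0],[0,0,0],0]
  ]
}}

```text
time: 8.6
ee_pos: [0.6171, -0.1948, 0.0547]
tcp_rot: [-90.0, 0.0, 146.6]
wrist_force: [-6.9, 2.1, 6.5]
opening: 0.015
```

Run:
```python
from workcell import get_obs,camera
import cv2,numpy as np
c=camera("side");d=camera("top")
o=get_obs();print({k:np.round(o[k],4) for k in("time","ee_pos","tcp_rot","wrist_force","torque","opening")})
r=o["ee_pos"][:2]-[.5532,-.2876];print("theta",np.radians(92.4-np.degrees(np.arctan2(r[1],r[0]))),np.linalg.norm(r))
cv2.imwrite("pics/c7s.png",c["img"][:,:,::-1]);cv2.imwrite("pics/c7t.png",d["img"][:,:,::-1])
cv2.imwrite("pics/c7.png",np.hstack([cv2.resize(np.clip(c["img"][120:240,270:390,::-1].astype(float)*1.8,0,255).astype(np.uint8),(400,400),interpolation=2),cv2.resize(d["img"][::,::,::-1],(400,300)).copy()[:,:,:].repeat(1,0) if 0 else cv2.resize(d["img"][120:400,120:520,::-1],(400,400))]))
```

```text
{'time': np.float64(8.7), 'ee_pos': array([ 0.6171, -0.1948,  0.0547]), 'tcp_rot': array([-8.998800e+01,  2.490000e-02,  1.466335e+02]), 'wrist_force': array([-5.8055,  0.7386,  7.0249]), 'torque': array([0.1863, 1.3854, 0.0543]), 'opening': np.float64(0.0146)}
theta 0.6451702208125266 0.11265167884304648
```

View pics/c7.png

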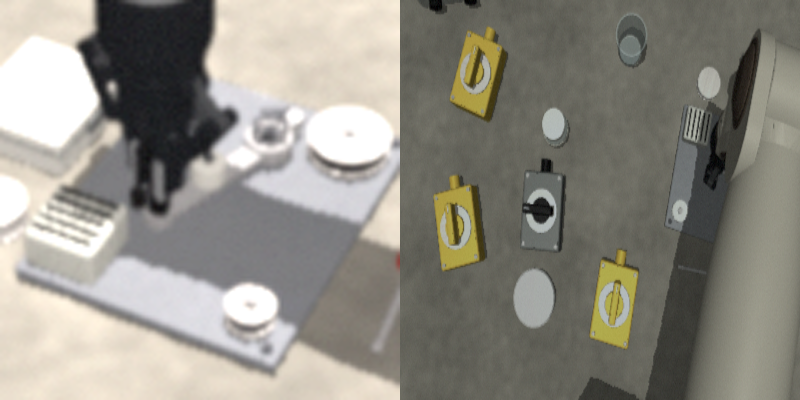

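The side view shows the arm swung back with the post in the fingers at about (155,195) of the crop. The top view shows the isolator still across its box. TCP geometry gives about 0.645 rad, and the force has dropped to about 6 N, past the click. Handing in while holding.

Run:
```python
from workcell import job_done
print(job_done())
```

```text
the job is handed in; nothing more can be done
None
```

I switched the isolator off first, then pushed the tensioner arm back past its click. The job was handed in at 8.7 s with the arm still held there.

- **Isolator:** I gripped the grey isolator's black bar and turned it 90° anticlockwise. After I let go, pictures from both cameras showed the bar across its box with the white mark to the box's +y. The last top picture still showed it there.
- **Tensioner:** I pinched the post and swung it about the pivot to roughly 0.645 rad, worked out from the gripper's position. The sideways force went from about 12 N near 0.35 rad to about 6–7 N at the end, as expected past the click at 0.40. The gripper was closed to about 14.7 mm on the 16 mm post.
- **Other objects:** The things I could see in the last pictures looked unmoved, including the yellow look-alikes. The robot arm hid most of the screwdriver and the spare pulley area from the top camera, and I didn't measure positions again.

**One disagreement:** with the fingers closed on the post, the side picture showed a wider gap around it than the opening reading. The forces, and the post moving with the gripper, pointed to a real grip.

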